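# Hang the parts carrier on the drop-flap peg

## Task

Pick up the little parts carrier by its grip block, keep the watch case in its tray, and slide its eye onto the peg of the stand: push it gently home against the rubber buffer and let it down onto the peg, so that the hanging flap, lifted by the eye, falls shut behind it. Then draw the carrier gently back towards the peg's tip and tug it lightly, with a few newtons, against the shut flap to prove that it holds, and let go so that it hangs there at rest. Keep every push and pull light and leave the other things on the bench alone.

Things in the scene. Friction and masses are not known exactly. Their poses are not given: they have to be found in the camera images.
- carrier_grip (a point): centre of the carrier's ribbed grey grip block: 14 mm along the carrier's x, 20 mm along its y, 44 mm tall, 136 to 180 mm above the carrier's underside (this point at 158 mm); carrier axes, z up. The carrier is a bare aluminium hanging tray of about 0.3 kg, upright on the bench, alike after a half turn. Below the block is the eye plate's top edge
- carrier_eye (a point): centre of the rectangular eye in the carrier's plate, 110 mm above the underside, 48 mm below carrier_grip. The plate is 8 mm thick (x) and 44 mm wide (y); the eye runs along x through it, 18 mm wide (y) and 30 mm high, top edge flat, lower rim rounded (radius 4 mm)
- carrier_tray (a point): centre of the carrier's underside. The open tray is 76 x 76 mm and 18 mm high; two side straps (83 mm over their outsides, along y) run up from it to the eye plate. Behaviour on the peg: pushed in, the plate meets a black rubber buffer (diameter 24 mm) round the peg, 3 N per mm, 8 mm at most. With the eye's top edge resting on the peg the flap falls when the plate is pressed about 2 to 3 mm into it; held higher it must go farther in
- stand: dark steel stand fixed to the bench; origin on the bench under its post (24 x 40 mm, 171 mm high); the foot plate reaches 100 mm from the post's centre to the peg's side, 100 mm wide, 10 mm thick. A level square peg, 12 x 12 mm, sticks out of the post along the stand's own -x; its top is a black rubber pad that yields 3 N per mm (4 mm at most)
- peg_line (a point): point on the peg's axis in the middle of the post, 159 mm above the bench (the peg's top at 165 mm); axes as the stand's. The peg is clamped with a reach that differs each time and is not reported, up to 5 mm either way, all its parts together: end face 96, flap pivot 80, front of the buffer 54 mm from here along -x, each +-5 mm. Find the true places by feel
- flap (a joint): angle of the steel flap (about 60 g; round cross-bar 8 mm thick, 13 mm wide at its lower end) hanging in the peg's forked nose: 0 = straight down, end 34 mm below the peg's axis. The eye pushes it inwards and up towards the post (positive, to 1.3); its weight lets it fall back; it cannot swing outwards past 0. Shut, its inner side, 4 mm behind the pivot, stops the eye
- watch_case: steel watch case, 46 x 45 x 13 mm, lying loose in the carrier's tray; origin at the centre of its underside
- tin: round tin of paste, diameter 69, height 28 mm, bystander; origin at the centre of its underside
- jar: jar with a lid, diameter 57, height 64 mm, bystander; origin at the centre of its underside
- bar: wrapped bar of polishing compound, 35 x 95 x 27 mm, bystander; origin at the centre of its underside
- key: flat open-ended spanner, 28 x 138 x 5 mm, bystander; origin at the centre of its underside
- loupe: black eye loupe, diameter 32, height 28 mm, bystander; origin at the centre of its underside
- cone: felt cone, diameter 30, height 48 mm, bystander; origin at the centre of its underside
Things that resemble listed ones, but are neither listed nor needed, are in the scene too. Several things look just like the part that bears carrier_grip: the one meant starts farthest to the robot's right.

How it is judged:
By the outcome, as a careful person would: the job done as asked, in the order asked, and still so for the second after the job is handed in, with the robot touching nothing.
It also fails if it takes over 61 s, if anything falls off the work surface, if the arm or the gripper's body presses on something with over 40 N, if the wrist force passes 120 N, or if a joint passes its speed limit or range.

## Robot

A 7-joint arm with a two-finger parallel gripper is mounted at the origin on the work surface; the furniture and walls round the work are solid. World frame = base frame: x ahead of the robot, y to its left, z up, the work surface at z = 0. Lengths are in m, angles in rad, forces in N, time in s.
With the tool pointing down it reaches from about 0.425 to 0.825 m from the base axis. Payload 3.6 kg.
Tool frame: the origin (TCP) lies between the finger pads; the fingertips stand tip_extent ahead of it and the grasp point (between the pads) lies 2 mm behind it (tip_extent is the distance from the TCP to the fingertips, in m); z points along the fingers, y is the line along which they close (so a half turn about z gives the same grasp; the last joint's range is limited). The gripper opens to 85 mm and grips with 20 to 120 N. Pads are 22 mm wide; open, the fingers measure 114 mm over their backs; the gripper's body (76 mm by 85 mm) begins 54 mm behind the grasp point. The pads swing forward as they close: fully open they stand 13 mm farther back than shut.
Start: joints at [1.246, 0.615, -0.013, 1.423, 0.008, 1.103, -0.04], TCP at [0.191, -0.621, 0.248] pointing down, gripper open.
Joint ranges: [-3.12, 3.12], [-0.3, 2.06], [-1.34, 1.32], [0.26, 2.42], [-1.36, 4.5], [0.01, 1.98], [-2.84, 2.84]. Speed limits (rad/s): [2.79, 2.79, 3.14, 3.14, 3.14, 3.14, 3.14].

## Interface

Orientations are given as a unit quaternion [x, y, z, w].
In Python, from plant import get_obs, grab_frame, sign_off, tip_extent gives the robot as it stands.
- The arm moves only by the tool apply_moves, never from a script. Its argument "moves" is a list of rows, each an object with "hand": the opening, from 0 (shut) to 1 (fully open); "linear": the shift along the tool's x, y, z in m, a list of three; "dr": the turn, a rotation vector about the tool's x, y, z in degrees, a list of three. A call has 1 to 8 rows; each row is the pose to reach, as a shift and turn from the pose commanded when the call began, along the tool's axes at that moment; what a row does not reach only later rows make up. A row lasts 1/8 s, in which the tool goes at most 62.5 mm and 10.7 degrees, less where a joint would pass 70% of its speed; a pose out of reach is approached as far as the arm can. A call with a gripper value outside its range is refused whole. The fingers move at their own pace and stop on an object; "squeeze" is the grip in N (left out, the last holds). Time passes only in rows, so rows that repeat a pose let the fingers close. It gives the time, the measured TCP pose, the force, the opening and the grip force at its end, in the units of the state.
- get_obs(): the state, without advancing time (a new reading comes with each control period).
- grab_frame(name): name is "side" or "top"; returns a dict with "image" (384x512x3 uint8, red, green, blue), "camera_matrix" (3x3 intrinsics, pixels), "origin" and "rotation" of the camera in the world. Camera axes: x right, y up, looking along -z (the intrinsics and any distortion apply to the point x, -y, -z); pixel columns grow to the right and rows downward; lengths in m; the calibration is good to about 2 mm. A picture is of the moment at which its call begins. There is no depth.
- sign_off(): hands the job in; it is judged then, once.
The state is a dict: "time": time; "joint_pos": joint angles; "joint_velocities": joint speeds; "effort": joint torques, N m; "tool_pos": TCP position; "orientation": TCP orientation; "wrist_force": force on the tool from outside, world axes, zero at the start; "wrist_torque": the same for the moment, N m; "width": finger opening in m; "gripper_force": force on a finger pad.
Only numpy, scipy, OpenCV 4.12 (cv2) and the standard library are available. Lean on these libraries where they do the work, as an engineer would, in place of code of your own. Each camera call takes 0.05 s, during which the arm holds its last target. There are 200 camera calls.

## Working session

There is one attempt and no reset: what is moved stays moved. The work goes in short steps, Python scripts to look and compute and a tool call to move; the robot and the scene stay as the last step left them, time stands still between calls to the robot, and variables do not carry over. Pictures are saved under pics/ and viewed, at most 11 in all, crops included, and the job is handed in when it is done.

Besides the shell and the picture viewer there is one more tool, called as name(argument=value, ...), one argument or row to a line, values as JSON. apply_moves: Moves the arm, as the interface text tells. Its arguments: {"type":"object","properties":{"moves":{"type":"array","items":{"type":"object","properties":{"hand":{"type":"number"},"linear":{"type":"array","items":{"type":"number"}},"dr":{"type":"array","items":{"type":"number"}}}}},"squeeze":{"type":"number"}},"required":["moves"]}

```bash
mkdir -p pics; ls; python3 - <<'E'
from plant import *
import cv2,numpy as np
print(get_obs(), tip_extent)
for n in("side","top"):
    f=grab_frame(n); cv2.imwrite(f"pics/{n}0.png",f["image"][:,:,::-1])
    print(n,{k:np.round(v,4).tolist() for k,v in f.items() if k!="image"})
E
```

```text
pics
{'time': 0.0, 'joint_pos': array([ 1.24548029,  0.61592626, -0.01265042,  1.42492475,  0.00815434,
        1.10339505, -0.04039439]), 'joint_velocities': array([ 0.00098244, -0.00130335, -0.00056385, -0.00196132,  0.00105016,
        0.00081891, -0.0013463 ]), 'effort': array([ 3.50902619e-04, -4.69211340e+01,  2.59340443e-01, -1.71033597e+01,
        9.94217960e-03,  9.70480847e-03,  3.05202570e-05]), 'tool_pos': array([ 0.19115077, -0.62049323,  0.24712487]), 'orientation': array([ 9.88849250e-01,  1.48914294e-01, -2.26841733e-04, -1.28126745e-03]), 'wrist_force': array([ 0.2510484 , -0.05622147,  0.62736974]), 'wrist_torque': array([-0.03805931, -0.01230146,  0.00532591]), 'gripper_force': 0.0, 'width': 0.0852524511647975} 0.017
side {'camera_matrix': [[473.5152, 0.0, 255.8352], [0.0, 473.5152, 181.1345], [0.0, 0.0, 1.0]], 'origin': [0.1806, 1.5108, 0.7122], 'rotation': [-0.0471, 0.5594, 0.8228, -0.0885]}
top {'camera_matrix': [[452.0531, 0.0, 258.3273], [0.0, 452.0531, 186.714], [0.0, 0.0, 1.0]], 'origin': [0.4097, 0.0093, 1.3578], 'rotation': [0.0253, -0.0257, -0.6966, 0.7165]}
```

View pics/side0.png

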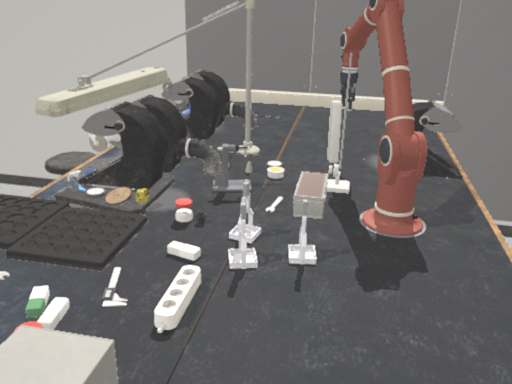

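View pics/top0.png

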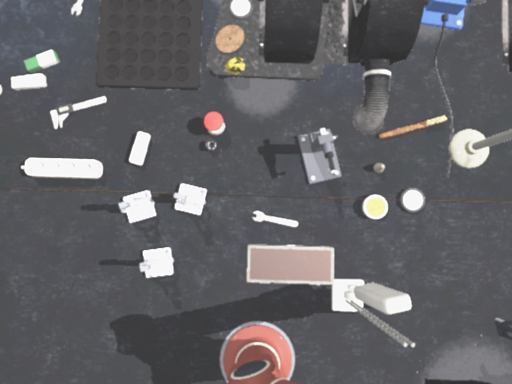

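```bash
cat > h.py <<'E'
import numpy as np,cv2
from plant import *
from scipy.spatial.transform import Rotation as R
def cam(f): return np.array(f["camera_matrix"]),np.array(f["origin"]),(R.from_quat(f["rotation"]).as_matrix() if np.size(f["rotation"])==4 else np.array(f["rotation"]))
def proj(f,p):
    K,o,M=cam(f); c=(np.atleast_2d(p)-o)@M; q=np.c_[c[:,0],-c[:,1],-c[:,2]]@K.T; return q[:,:2]/q[:,2:]
def ray(f,u,v,z):
    K,o,M=cam(f); d=np.linalg.solve(K,[u,v,1]); d=M@[d[0],-d[1],-d[2]]; return o+d*(z-o[2])/d[2]
E
python3 - <<'E'
from h import *
t=grab_frame("top");s=grab_frame("side")
a=cv2.resize(t["image"][110:320,290:420],None,fx=2.8,fy=2.8,interpolation=cv2.INTER_CUBIC)
b=cv2.resize(s["image"][85:235,205:365],None,fx=2.5,fy=2.5,interpolation=cv2.INTER_CUBIC)
h=max(a.shape[0],b.shape[0]); im=np.zeros((h,a.shape[1]+b.shape[1],3),np.uint8)
im[:a.shape[0],:a.shape[1]]=a; im[:b.shape[0],a.shape[1]:]=b
print(a.shape,b.shape,im.shape); cv2.imwrite("pics/c1.png",im[:,:,::-1])
for p in [(348,295,0.018),(320,155,0.01),(325,135,.17)]: print(ray(t,*p))
for p in [(337,185,.018),(230,185,.01)]: print(ray(s,*p))
E
```

```text
(588, 364, 3) (375, 400, 3) (588, 764, 3)
[ 0.1968037  -0.26081479  0.018     ]
[ 0.60782041 -0.17256535  0.01      ]
[ 0.6382139  -0.16327895  0.17      ]
[ 0.19509092 -0.24151201  0.018     ]
[ 0.60584208 -0.15591033  0.01      ]
```

View pics/c1.png

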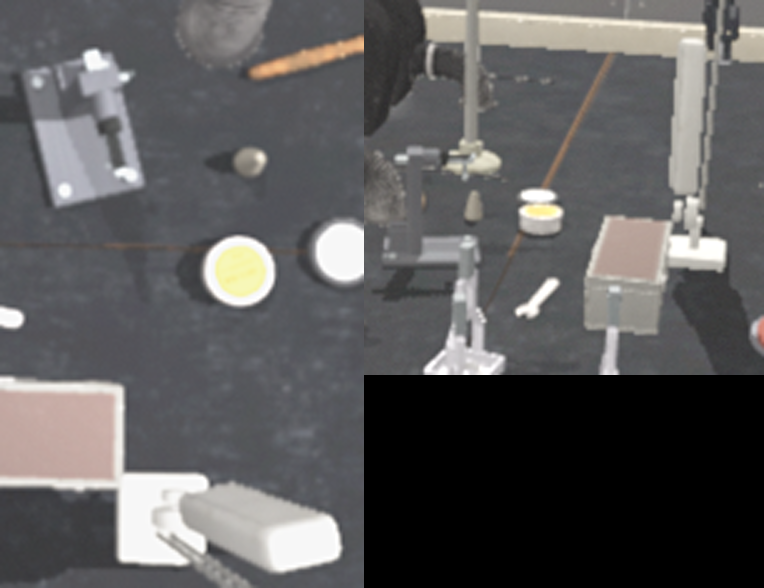

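```bash
python3 - <<'E'
from h import *
t=grab_frame("top");s=grab_frame("side")
def c(f,x0,x1,y0,y1,k):
    a=cv2.resize(f["image"][y0:y1,x0:x1],None,fx=k,fy=k,interpolation=cv2.INTER_CUBIC)
    for x in range(x0+(-x0)%10,x1,10): a[:6,(x-x0)*k]=(255,0,0)
    for y in range(y0+(-y0)%10,y1,10): a[(y-y0)*k,:6]=(255,0,0)
    return a
a=c(t,165,215,178,223,7);b=c(t,292,347,122,188,7);d=c(s,222,282,175,245,7)
im=np.zeros((590,800,3),np.uint8)
for z,(x,y) in ((a,(0,0)),(d[:,:380],(0,0)),): pass
im[:a.shape[0],:a.shape[1]]=a; im[:b.shape[0],355:355+b.shape[1]]=b
e=cv2.resize(s["image"][180:245,222:270],None,fx=4,fy=4,interpolation=cv2.INTER_CUBIC); im[325:325+260,:192]=e
cv2.imwrite("pics/c2.png",im[:,:,::-1])
for p in [(190,198,0.0),(190,198,.018)]: print(ray(t,*p))
E
```

```text
[0.46801127 0.21431885 0.        ]
[0.46723761 0.21160088 0.018     ]
```

View pics/c2.png

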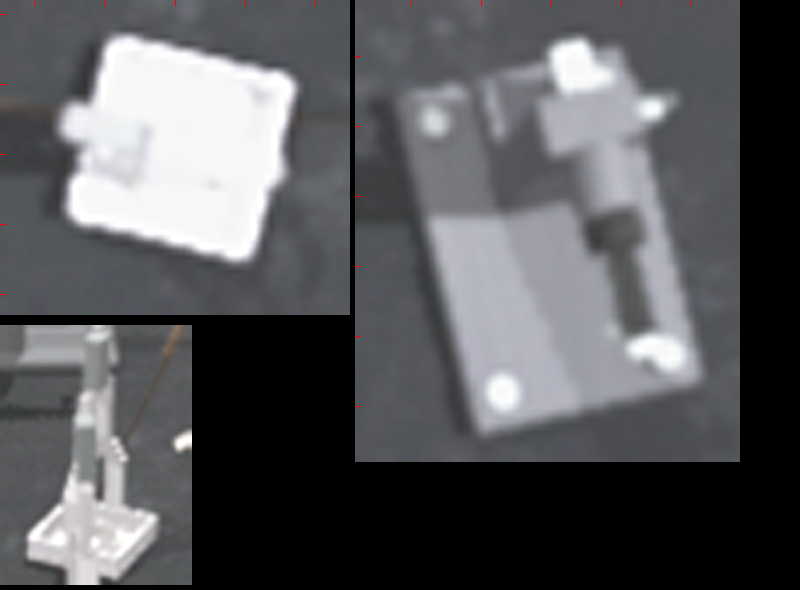

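```bash
python3 - <<'E'
from h import *
from scipy.optimize import least_squares
t=grab_frame("top");s=grab_frame("side")
px=lambda P,ox,oy,k,sx=0:[((x-sx)/k+ox-.0,y/k+oy) for x,y in P]
C=px([(115,35),(298,80),(248,262),(68,215)],165,178,7)
W=np.array([ray(t,u,v,.018) for u,v in C])[:,:2]; print("tray",W.round(4),[np.linalg.norm(W[i]-W[i-1]).round(4) for i in range(4)])
c=W.mean(0); d=(W[0]+W[3]-W[1]-W[2])/2; print("carrier c",c.round(4),"y-axis deg",np.degrees(np.arctan2(d[1],d[0])),"x-axis",np.degrees(np.arctan2(*((W[0]+W[1]-W[2]-W[3])[::-1]))))
print("grip top px pred crop",(proj(t,[*c,.18])-[165,178])*7)
F=px([(405,95),(625,50),(700,380),(480,435)],292,122,7,355)
W=np.array([ray(t,u,v,.01) for u,v in F])[:,:2]; print("foot",W.round(4),[np.linalg.norm(W[i]-W[i-1]).round(4) for i in range(4)])
d=(W[0]+W[1]-W[2]-W[3])/2; d/=np.linalg.norm(d); print("stand x deg",np.degrees(np.arctan2(d[1],d[0])))
e=(W[2]+W[3])/2; o=e+d*.1; print("origin from foot front",o)
for k in (0,-.054,-.096): print("peg pred crop",k,(proj(t,[*(o+d*k),.165])-[292,122])*7+[355,0])
# triangulate press top, pole base
def tri(a,b,x0):
    f=lambda p:np.r_[(proj(t,p)-a).ravel(),(proj(s,p)-b).ravel()]
    r=least_squares(f,x0); return r.x.round(3),r.cost.round(1)
print("press top",tri((405,303),(336,101),[.2,-.3,.3])); print("press low",tri((362,290),(335,162),[.2,-.3,.1]))
print("pole",tri((468,148),(250,152),[.5,-.5,.3]))
E
```

```text
tray [[0.5111 0.2388]
 [0.4942 0.1604]
 [0.4166 0.1788]
 [0.4342 0.2556]] [np.float64(0.0787), np.float64(0.0802), np.float64(0.0797), np.float64(0.0788)]
carrier c [0.464  0.2084] y-axis deg 77.41967396254734 x-axis -12.802495982511639
grip top px pred crop [[118.34303543 128.35157778]]
foot [[ 0.665  -0.1086]
 [ 0.6873 -0.203 ]
 [ 0.5454 -0.2375]
 [ 0.5191 -0.1438]] [np.float64(0.1501), np.float64(0.097), np.float64(0.1461), np.float64(0.0973)]
stand x deg 13.604249360790018
origin from foot front [ 0.62945589 -0.1671381 ]
peg pred crop 0 [[593.77503659 116.46043115]]
peg pred crop -0.054 [[624.82137764 254.13911579]]
peg pred crop -0.096 [[649.10428519 361.8245517 ]]
press top (array([ 0.231, -0.326,  0.33 ]), np.float64(0.4))
press low (array([ 0.22 , -0.284,  0.096]), np.float64(3.5))
pole (array([ 0.639, -0.625, -0.005]), np.float64(4.9))
```

```bash
cat >> h.py <<'E'
def plan(wps):
    "wps: (x,y,z,tool-y azimuth deg); prints shift mm and turn in present tool axes"
    o=get_obs(); M=R.from_quat(o["orientation"]); 
    for x,y,z,a in wps:
        a=np.radians(a); ty=[np.cos(a),np.sin(a),0]; T=np.c_[np.cross(ty,[0,0,-1]),ty,[0,0,-1]]
        print((M.inv().apply(np.array([x,y,z])-o["tool_pos"])*1000).round(1),(M.inv()*R.from_matrix(T)).as_rotvec(degrees=True).round(2))
E
python3 - <<'E'
from h import *
plan([(.36,-.40,.31,-50),(.43,-.28,.31,-35),(.5,-.05,.31,-12.8),(.464,.208,.31,-12.8)])
E
```

```text
[ 226.3 -161.7  -61.8] [-2.000e-02 -1.000e-02 -2.288e+01]
[ 328.5 -255.7  -61.8] [-2.000e-02 -1.000e-02 -3.788e+01]
[ 463.1 -454.9  -61.7] [-2.000e-02 -1.000e-02 -6.008e+01]
[ 504.7 -712.1  -61.6] [-2.000e-02 -1.000e-02 -6.008e+01]
```

apply_moves(
  moves=[
    {"hand": 1, "linear": [0.04, -0.025, -0.03], "dr": [0, 0, -4]},
    {"hand": 1, "linear": [0.085, -0.058, -0.062], "dr": [0, 0, -8]},
    {"hand": 1, "linear": [0.13, -0.092, -0.062], "dr": [0, 0, -13]},
    {"hand": 1, "linear": [0.178, -0.127, -0.062], "dr": [0, 0, -18]},
    {"hand": 1, "linear": [0.226, -0.162, -0.062], "dr": [0, 0, -23]},
    {"hand": 1, "linear": [0.262, -0.197, -0.062], "dr": [0, 0, -28]},
    {"hand": 1, "linear": [0.297, -0.228, -0.062], "dr": [0, 0, -33]},
    {"hand": 1, "linear": [0.33, -0.258, -0.062], "dr": [0, 0, -38]},
  ],
  squeeze=40,
)

```text
time: 1.4
tool_pos: [0.4315, -0.2759, 0.3106]
orientation: [0.886, 0.464, 0.0, 0.0]
wrist_force: [0.4, 0.0, 0.2]
width: 0.0853
gripper_force: 0.0
```

```bash
python3 - <<'E'
from h import *
print(get_obs()["tool_pos"],get_obs()["wrist_force"])
plan([(.5,-.05,.31,-12.8),(.464,.208,.31,-12.8),(.464,.208,.24,-12.8)])
E
```

```text
[ 0.43152877 -0.27594429  0.31064251] [0.39462485 0.03187946 0.22793831]
[224.8 -72.3   0.6] [ 4.000e-02  1.000e-02 -2.189e+01]
[ 416.4 -248.7    0.5] [ 4.000e-02  1.000e-02 -2.189e+01]
[ 416.4 -248.8   70.5] [ 4.000e-02  1.000e-02 -2.189e+01]
```

apply_moves(
  moves=[
    {"hand": 1, "linear": [0.055, -0.018, 0], "dr": [0, 0, -4]},
    {"hand": 1, "linear": [0.112, -0.036, 0], "dr": [0, 0, -9]},
    {"hand": 1, "linear": [0.168, -0.06, 0], "dr": [0, 0, -14]},
    {"hand": 1, "linear": [0.222, -0.09, 0], "dr": [0, 0, -18]},
    {"hand": 1, "linear": [0.27, -0.127, 0], "dr": [0, 0, -22]},
    {"hand": 1, "linear": [0.32, -0.165, 0], "dr": [0, 0, -22]},
    {"hand": 1, "linear": [0.365, -0.205, 0], "dr": [0, 0, -22]},
    {"hand": 1, "linear": [0.405, -0.238, 0], "dr": [0, 0, -22]},
  ],
)

```text
time: 2.4
tool_pos: [0.4665, 0.1933, 0.3107]
orientation: [0.782, 0.624, 0.001, 0.0]
wrist_force: [0.1, -0.1, -0.2]
width: 0.0854
gripper_force: 0.0
```

```bash
python3 - <<'E'
from h import *
print(get_obs()["tool_pos"],get_obs()["wrist_force"])
plan([(.464,.208,.24,-12.8)])
s=grab_frame("side");t=grab_frame("top")
a=cv2.resize(s["image"][140:260,200:300],None,fx=4.8,fy=4.8,interpolation=cv2.INTER_CUBIC)
b=cv2.resize(t["image"][165:225,120:220],None,fx=3,fy=3,interpolation=cv2.INTER_CUBIC)
im=np.zeros((576,790,3),np.uint8); im[:,:480]=a; im[:180,485:785]=b
cv2.imwrite("pics/c3.png",im[:,:,::-1])
for k in (.136,.158,.18): print((proj(s,[.464,.2084,k])-[200,140])*4.8)
E
```

```text
[0.46654236 0.19325367 0.31073563] [ 0.13586388 -0.11104342 -0.1678356 ]
[13.8 -5.8 70.7] [ 0.04 -0.04 -0.01]
[[218.25079775 263.07922274]]
[[218.71257633 231.26171164]]
[[219.17959098 199.08342492]]
```

View pics/c3.png

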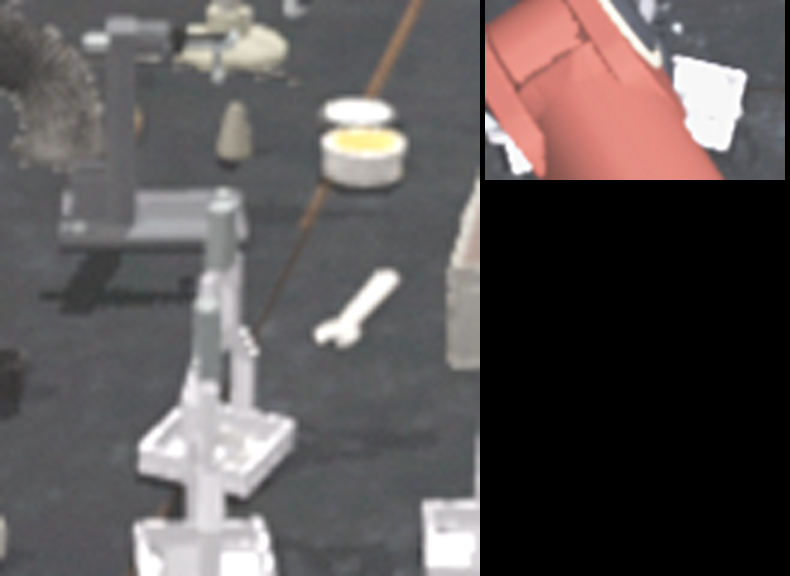

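apply_moves(
  moves=[
    {"hand": 1, "linear": [0.008, -0.004, 0.01], "dr": [0, 0, 0]},
    {"hand": 1, "linear": [0.014, -0.006, 0.03], "dr": [0, 0, 0]},
    {"hand": 1, "linear": [0.014, -0.006, 0.07], "dr": [0, 0, 0]},
    {"hand": 1, "linear": [0.014, -0.006, 0.11], "dr": [0, 0, 0]},
    {"hand": 1, "linear": [0.014, -0.006, 0.14], "dr": [0, 0, 0]},
    {"hand": 1, "linear": [0.014, -0.006, 0.151], "dr": [0, 0, 0]},
    {"hand": 1, "linear": [0.014, -0.006, 0.151], "dr": [0, 0, 0]},
  ],
)

```text
time: 3.38
tool_pos: [0.4645, 0.205, 0.159]
orientation: [0.782, 0.623, -0.001, 0.0]
wrist_force: [-0.3, 1.3, -0.3]
width: 0.0857
gripper_force: 0.0
```

```bash
python3 - <<'E'
from h import *
print(get_obs()["tool_pos"],get_obs()["wrist_force"])
s=grab_frame("side");t=grab_frame("top")
a=cv2.resize(s["image"][130:260,200:300],None,fx=4,fy=4,interpolation=cv2.INTER_CUBIC)
b=cv2.resize(t["image"][165:225,120:220],None,fx=3,fy=3,interpolation=cv2.INTER_CUBIC)
im=np.zeros((520,790,3),np.uint8); im[:,:400]=a; im[:180,485:785]=b
cv2.imwrite("pics/c4.png",im[:,:,::-1])
E
```

```text
[0.46449927 0.20501395 0.15898081] [-0.31163169  1.26614047 -0.32623087]
```

View pics/c4.png

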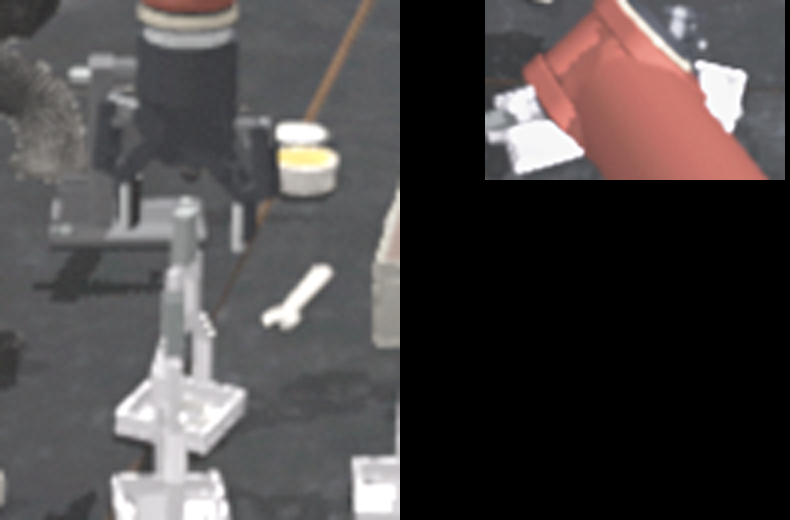

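apply_moves(
  moves=[
    {"hand": 0.5, "linear": [0.002, 0, 0], "dr": [0, 0, 0]},
    {"hand": 0.3, "linear": [0.002, 0, 0], "dr": [0, 0, 0]},
    {"hand": 0.15, "linear": [0.002, 0, 0], "dr": [0, 0, 0]},
    {"hand": 0, "linear": [0.002, 0, 0], "dr": [0, 0, 0]},
    {"hand": 0, "linear": [0.002, 0, 0], "dr": [0, 0, 0]},
    {"hand": 0, "linear": [0.002, 0, 0], "dr": [0, 0, 0]},
    {"hand": 0, "linear": [0.002, 0, 0], "dr": [0, 0, 0]},
  ],
  squeeze=50,
)

```text
time: 4.35
tool_pos: [0.4646, 0.208, 0.1594]
orientation: [0.782, 0.623, -0.0, -0.0]
wrist_force: [-1.3, 0.4, 0.9]
width: 0.0132
gripper_force: 50.8
```

```bash
python3 - <<'E'
from h import *
o=get_obs();print(o["tool_pos"],o["wrist_force"],o["wrist_torque"])
plan([(o["tool_pos"][0],o["tool_pos"][1],o["tool_pos"][2],-12.8)])
E
```

```text
[0.46464522 0.20796325 0.15937791] [-1.30830845  0.36519657  0.89198149] [0.12975951 0.22892782 0.01159884]
[0. 0. 0.] [-0.02 -0.   -0.07]
```

apply_moves(
  moves=[
    {"hand": 0, "linear": [0, 0, -0.005], "dr": [0, 0, 0]},
    {"hand": 0, "linear": [0, 0, -0.015], "dr": [0, 0, 0]},
    {"hand": 0, "linear": [0, 0, -0.03], "dr": [0, 0, 0]},
    {"hand": 0, "linear": [0, 0, -0.045], "dr": [0, 0, 0]},
    {"hand": 0, "linear": [0, 0, -0.06], "dr": [0, 0, 0]},
    {"hand": 0, "linear": [0, 0, -0.07], "dr": [0, 0, 0]},
    {"hand": 0, "linear": [0, 0, -0.07], "dr": [0, 0, 0]},
  ],
)

```text
time: 5.22
tool_pos: [0.4653, 0.2081, 0.2303]
orientation: [0.782, 0.623, 0.001, 0.0]
wrist_force: [0.5, -0.0, -3.6]
width: 0.0134
gripper_force: 50.2
```

```bash
python3 - <<'E'
from h import *
o=get_obs();print(o["tool_pos"],o["wrist_force"],o["wrist_torque"])
plan([(.468,.15,.23,-9),(.47,0,.23,0),(.465,-.1,.23,7),(.46,-.208,.23,13.6)])
E
```

```text
[0.46526505 0.20807942 0.230315  ] [ 0.52540923 -0.01943405 -3.63442722] [-0.04184355 -0.00832417  0.01707371]
[-56.   15.6   0.3] [ 0.1  -0.07 -3.89]
[-2.018e+02  5.100e+01  1.000e-01] [  0.1   -0.06 -12.89]
[-300.4   68.4    0. ] [  0.11  -0.06 -19.89]
[-4.068e+02  8.770e+01 -1.000e-01] [  0.11  -0.05 -26.49]
```

apply_moves(
  moves=[
    {"hand": 0, "linear": [-0.008, 0.002, 0], "dr": [0, 0, -0.5]},
    {"hand": 0, "linear": [-0.026, 0.007, 0], "dr": [0, 0, -1.5]},
    {"hand": 0, "linear": [-0.054, 0.014, 0], "dr": [0, 0, -3.5]},
    {"hand": 0, "linear": [-0.087, 0.023, 0], "dr": [0, 0, -6]},
    {"hand": 0, "linear": [-0.12, 0.032, 0], "dr": [0, 0, -8]},
    {"hand": 0, "linear": [-0.153, 0.04, 0], "dr": [0, 0, -10]},
    {"hand": 0, "linear": [-0.182, 0.046, 0], "dr": [0, 0, -12]},
    {"hand": 0, "linear": [-0.202, 0.051, 0], "dr": [0, 0, -13]},
  ],
)

```text
time: 6.22
tool_pos: [0.4686, -0.0031, 0.2285]
orientation: [0.707, 0.707, -0.001, -0.0]
wrist_force: [-0.1, 0.3, -3.2]
width: 0.0135
gripper_force: 50.2
```

```bash
python3 - <<'E'
from h import *
o=get_obs();print(o["tool_pos"],o["wrist_force"],o["wrist_torque"])
plan([(.465,-.1,.23,7),(.46,-.208,.22,13.6)])
E
```

```text
[ 0.4686268  -0.00310682  0.22852514] [-0.12574384  0.25633488 -3.17043537] [-0.00522234 -0.04409452 -0.01014092]
[-96.9  -3.7  -1.4] [-0.14  0.05 -6.97]
[-204.9   -8.7    8.8] [ -0.14   0.04 -13.57]
```

apply_moves(
  moves=[
    {"hand": 0, "linear": [-0.018, -0.001, 0], "dr": [0, 0, -1]},
    {"hand": 0, "linear": [-0.045, -0.002, 0], "dr": [0, 0, -3]},
    {"hand": 0, "linear": [-0.078, -0.003, 0], "dr": [0, 0, -5]},
    {"hand": 0, "linear": [-0.112, -0.005, 0.002], "dr": [0, 0, -7.5]},
    {"hand": 0, "linear": [-0.146, -0.006, 0.004], "dr": [0, 0, -9.5]},
    {"hand": 0, "linear": [-0.176, -0.008, 0.006], "dr": [0, 0, -11.5]},
    {"hand": 0, "linear": [-0.196, -0.008, 0.008], "dr": [0, 0, -13]},
    {"hand": 0, "linear": [-0.206, -0.009, 0.008], "dr": [0, 0, -13.6]},
  ],
)

```text
time: 7.22
tool_pos: [0.4598, -0.2082, 0.2204]
orientation: [0.618, 0.786, -0.001, -0.001]
wrist_force: [0.2, 0.3, -3.6]
width: 0.013
gripper_force: 50.2
```

```bash
python3 - <<'E'
from h import *
o=get_obs();print(o["tool_pos"],o["wrist_force"],o["wrist_torque"])
s=grab_frame("side");t=grab_frame("top")
a=cv2.resize(s["image"][120:215,205:300],None,fx=6,fy=6,interpolation=cv2.INTER_CUBIC)
b=cv2.resize(t["image"][125:205,290:335],None,fx=5,fy=5,interpolation=cv2.INTER_CUBIC)
im=np.zeros((575,800,3),np.uint8); im[:570,:570]=a; im[:400,572:572+225]=b
cv2.imwrite("pics/c5.png",im[:,:,::-1])
d=np.array([.972,.2352]);q=np.array([.6295,-.1671])
for k in (0,-.054,-.096): print((proj(s,[*(q+d*k),.165])-[205,120])*6,(proj(t,[*(q+d*k),.165])-[290,125])*5+[572,0])
print("eye",(proj(s,[*o["tool_pos"][:2],o["tool_pos"][2]-.0494])-[205,120])*6)
E
```

```text
[ 0.45977144 -0.20824544  0.22037419] [ 0.19661565  0.29604755 -3.6141831 ] [0.03573126 0.01797911 0.0094984 ]
[[118.66676897 155.0909048 ]] [[752.48360786  68.10219442]]
[[203.38220141 155.86345146]] [[774.65774906 166.44923492]]
[[269.12232989 156.46295637]] [[792.00126748 243.37143419]]
eye [[392.15335485 148.61890277]]
```

View pics/c5.png

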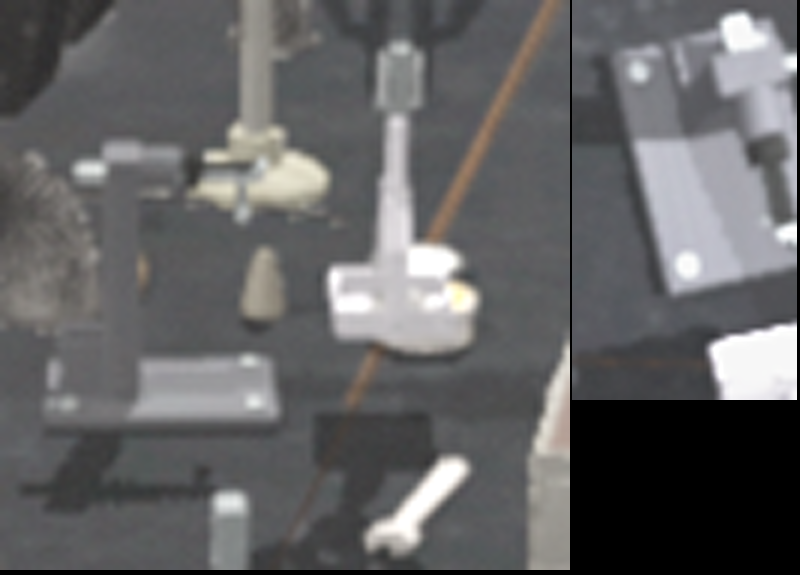

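```bash
python3 - <<'E'
from h import *
o=get_obs(); t=grab_frame("top"); g=cv2.cvtColor(t["image"],cv2.COLOR_RGB2GRAY)
d=np.array([.972,.2352]);n=np.array([-.2352,.972]);q=np.array([.6295,-.1671])
def prof(c,u,vs,z):
    P=np.array([[*(c+d*u+n*v),z] for v in vs]); m=(proj(t,P)).astype(np.float32)
    return cv2.remap(g,m[:,:1],m[:,1:],cv2.INTER_LINEAR).ravel()
vs=np.arange(-20,21,2)/1e3; print("v",(vs*1e3).astype(int))
for u in (-.058,-.062,-.066,-.07,-.074): print(u,prof(q,u,vs,.165))
print("foot edge profiles"); vs2=np.arange(-60,61,3)/1e3; 
for u in(-.09,-.05,-.02):
    p=prof(q,u,vs2,.01); print(u,list(zip((vs2*1e3).astype(int),p))[:6],list(zip((vs2*1e3).astype(int),p))[-6:])
c=o["tool_pos"][:2]; z=o["tool_pos"][2]-.1594+.018
for u in (-.03,-.02,0,.02,.03):
    p=prof(c,u,vs2,z); print("tray",u,p[:12],p[-12:])
E
```

```text
v [-20 -18 -16 -14 -12 -10  -8  -6  -4  -2   0   2   4   6   8  10  12  14
  16  18  20]
-0.058 [103 124 152 178 186 189 189 178 148 119  99  94  96 104 120 146 160 168
 171 170 169]
-0.062 [107 127 165 182 189 190 188 171 144 115  99  95  96 103 128 150 165 168
 170 169 169]
-0.066 [ 98 121 155 180 189 190 188 176 149 118 101  93  93 105 127 153 165 169
 170 170 169]
-0.07 [101 125 155 180 187 190 187 174 142 115  97  94  95 103 120 148 163 170
 171 170 169]
-0.074 [108 132 168 184 190 191 188 169 143 113  98  94  95  99 119 143 162 168
 169 169 169]
foot edge profiles
-0.09 [(np.int64(-60), np.uint8(109)), (np.int64(-57), np.uint8(102)), (np.int64(-54), np.uint8(98)), (np.int64(-51), np.uint8(108)), (np.int64(-48), np.uint8(145)), (np.int64(-45), np.uint8(182))] [(np.int64(45), np.uint8(186)), (np.int64(48), np.uint8(168)), (np.int64(51), np.uint8(123)), (np.int64(54), np.uint8(79)), (np.int64(57), np.uint8(68)), (np.int64(60), np.uint8(77))]
-0.05 [(np.int64(-60), np.uint8(96)), (np.int64(-57), np.uint8(95)), (np.int64(-54), np.uint8(96)), (np.int64(-51), np.uint8(109)), (np.int64
[... 468 characters left out ...]
np.int64(48), np.uint8(191)), (np.int64(51), np.uint8(153)), (np.int64(54), np.uint8(100)), (np.int64(57), np.uint8(74)), (np.int64(60), np.uint8(79))]
tray -0.03 [ 95  92  93 103 126 152 165 153 119  86  67  63] [247 247 247 248 250 228 154 101  94  95  94  92]
tray -0.02 [ 91 106 143 170 166 126  99 104 125 135 116  85] [247 247 247 247 249 243 149  74  69  73  75  73]
tray 0 [179 145  97  74  69  69  68  68  77 106 148 146] [232 231 232 230 220 203 189 149  97  73  70  72]
tray 0.02 [ 86  75  74  73  70  66  67  84 116 140 134 105] [247 247 247 248 247 223 138  80  66  66  66  69]
tray 0.03 [ 79  75  73  71  66  70 104 143 143 115  86  73] [247 247 247 247 249 254 189  87  71  72  71  71]
```

```bash
python3 - <<'E'
from h import *
o=get_obs(); t=grab_frame("top"); g=cv2.cvtColor(t["image"],cv2.COLOR_RGB2GRAY)
M=R.from_quat(o["orientation"]).as_matrix(); print(M[:,1],M[:,2])
d=M[:2,1]/np.linalg.norm(M[:2,1]); n=np.array([-d[1],d[0]])
c=o["tool_pos"][:2]; zb=o["tool_pos"][2]-.1594
vs=np.arange(30,56,1)/1e3
for z in(zb,zb+.018):
  for u in (-.03,-.02,.02,.03):
    P=np.array([[*(c+d*u+n*v),z] for v in vs]); m=proj(t,P).astype(np.float32)
    p=cv2.remap(g,m[:,:1],m[:,1:],cv2.INTER_LINEAR).ravel().astype(float); h=160
    i=np.where(p<h)[0][0]; print("edge",z.round(4),u,1e3*vs[i-1]+(p[i-1]-h)/(p[i-1]-p[i]))
k=8;x0,y0=298,150; a=cv2.resize(t["image"][y0:y0+72,x0:x0+95],None,fx=k,fy=k,interpolation=cv2.INTER_CUBIC)
for z,hw in((zb+.018,.038),(zb,.038)):
    Q=proj(t,[[*(c+d*i*.038+n*j*.038),z] for i,j in((1,1),(1,-1),(-1,-1),(-1,1))]); cv2.polylines(a,[np.int32((Q-[x0,y0]+.5)*k)],True,(255,0,0) if z==zb else (0,160,0),1)
cv2.imwrite("pics/c6.png",a[:,:,::-1])
E
```

```text
[ 9.71633733e-01  2.36490201e-01 -5.24013930e-04] [-7.45268907e-04  8.46186489e-04 -9.99999364e-01]
edge 0.0616 -0.03 42.75757575757576
edge 0.0616 -0.02 42.16216216216216
edge 0.0616 0.02 42.743589743589745
edge 0.0616 0.03 43.05263157894737
edge 0.0796 -0.03 45.32142857142857
edge 0.0796 -0.02 44.583333333333336
edge 0.0796 0.02 45.270270270270274
edge 0.0796 0.03 45.51282051282051
```

View pics/c6.png

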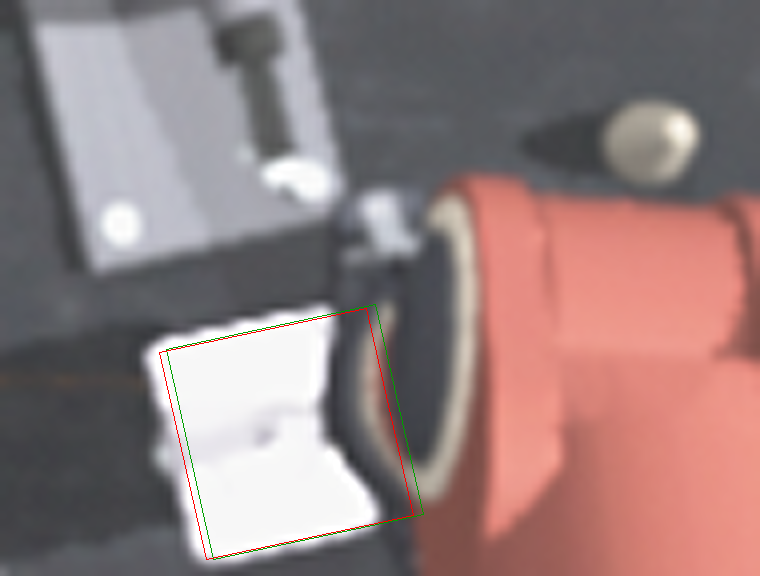

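```bash
cat >> h.py <<'E'
q=np.array([.6295,-.1671]); d0=np.array([.972,.2352]); n0=np.array([-.2352,.972]); YAW=14.3
d1=np.array([np.cos(np.radians(YAW)),np.sin(np.radians(YAW))]); n1=np.array([-d1[1],d1[0]]); A=q-d0*.066+n0*.0018
def at(u,z,v=-.0028): p=A+d1*(u+.066)+n1*v; return (*p,z,YAW)
def st():
    o=get_obs(); p=o["tool_pos"][:2]-A; f=o["wrist_force"]
    print("t",round(o["time"],2),"u %.1f v %.1f z %.1f mm"%(1e3*(p@d1)-66,1e3*p@n1,1e3*o["tool_pos"][2]),"Fu %.2f Fv %.2f Fz %.2f"%(f[:2]@d1,f[:2]@n1,f[2]),"torque uv",[(o["wrist_torque"][:2]@k).round(3) for k in(d1,n1)],"w",o["width"])
E
python3 - <<'E'
from h import *
st(); plan([at(-.14,.2035),at(-.112,.2035)])
E
```

```text
t 7.42 u -172.9 v 1.8 z 221.2 mm Fu 1.21 Fv 0.59 Fz -3.94 torque uv [np.float64(0.01), np.float64(0.017)] w 0.013328073113528937
[-4.3 33.  17.7] [-0.   -0.06 -0.53]
[-4.1 61.  17.7] [-0.   -0.06 -0.53]
```

apply_moves(
  moves=[
    {"hand": 0, "linear": [-0.001, 0.004, 0.003], "dr": [0, 0, -0.1]},
    {"hand": 0, "linear": [-0.003, 0.012, 0.008], "dr": [0, 0, -0.3]},
    {"hand": 0, "linear": [-0.0042, 0.024, 0.013], "dr": [0, 0, -0.5]},
    {"hand": 0, "linear": [-0.0042, 0.037, 0.016], "dr": [0, 0, -0.5]},
    {"hand": 0, "linear": [-0.0042, 0.048, 0.0175], "dr": [0, 0, -0.5]},
    {"hand": 0, "linear": [-0.0042, 0.056, 0.0175], "dr": [0, 0, -0.5]},
    {"hand": 0, "linear": [-0.0042, 0.06, 0.0175], "dr": [0, 0, -0.5]},
    {"hand": 0, "linear": [-0.0042, 0.06, 0.0175], "dr": [0, 0, -0.5]},
  ],
)

```text
time: 8.43
tool_pos: [0.5204, -0.1962, 0.2039]
orientation: [0.614, 0.789, 0.0, -0.0]
wrist_force: [0.2, -1.0, -2.8]
width: 0.0135
gripper_force: 50.2
```

```bash
python3 - <<'E'
from h import *
st(); plan([at(-.112,.2035)])
s=grab_frame("side");t=grab_frame("top")
a=cv2.resize(s["image"][125:190,215:280],None,fx=7,fy=7,interpolation=cv2.INTER_CUBIC)
b=cv2.resize(t["image"][135:205,300:340],None,fx=8,fy=8,interpolation=cv2.INTER_CUBIC)
im=np.zeros((570,790,3),np.uint8); im[:455,:455]=a; im[:560,460:780]=b
cv2.imwrite("pics/c7.png",im[:,:,::-1])
E
```

```text
t 8.43 u -113.0 v -3.9 z 203.9 mm Fu -0.05 Fv -1.01 Fz -2.82 torque uv [np.float64(-0.042), np.float64(0.022)] w 0.013484657987895679
[1.1 1.  0.4] [ 0.   -0.   -0.07]
```

View pics/c7.png

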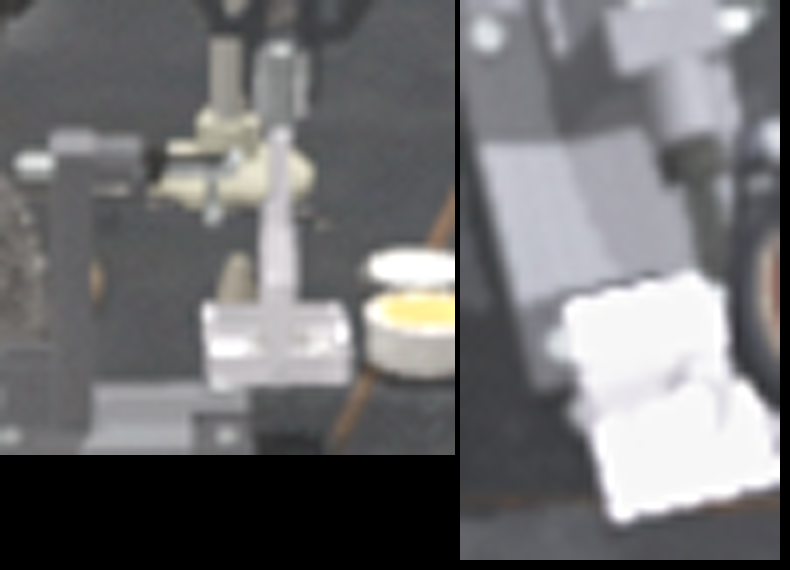

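apply_moves(
  moves=[
    {"hand": 0, "linear": [0.001, 0.002, 0.0004], "dr": [0, 0, 0]},
    {"hand": 0, "linear": [0.001, 0.005, 0.0004], "dr": [0, 0, 0]},
    {"hand": 0, "linear": [0.001, 0.008, 0.0004], "dr": [0, 0, 0]},
    {"hand": 0, "linear": [0.001, 0.011, 0.0004], "dr": [0, 0, 0]},
    {"hand": 0, "linear": [0.001, 0.014, 0.0004], "dr": [0, 0, 0]},
    {"hand": 0, "linear": [0.001, 0.016, 0.0004], "dr": [0, 0, 0]},
    {"hand": 0, "linear": [0.001, 0.016, 0.0004], "dr": [0, 0, 0]},
  ],
)

```text
time: 9.4
tool_pos: [0.5357, -0.1913, 0.2034]
orientation: [0.614, 0.789, 0.0, -0.0]
wrist_force: [0.9, 0.3, -3.0]
width: 0.013
gripper_force: 50.2
```

```bash
python3 - <<'E'
from h import *
st(); plan([at(-.08,.2035)])
E
```

```text
t 9.4 u -96.9 v -2.9 z 203.4 mm Fu 1.00 Fv 0.08 Fz -3.01 torque uv [np.float64(0.021), np.float64(-0.0)] w 0.01298709118210669
[ 0.1 16.9 -0.1] [ 0.01 -0.01 -0.07]
```

apply_moves(
  moves=[
    {"hand": 0, "linear": [0, 0.001, 0], "dr": [0, 0, 0]},
    {"hand": 0, "linear": [0, 0.003, 0], "dr": [0, 0, 0]},
    {"hand": 0, "linear": [0, 0.005, 0], "dr": [0, 0, 0]},
    {"hand": 0, "linear": [0, 0.007, 0], "dr": [0, 0, 0]},
    {"hand": 0, "linear": [0, 0.008, 0], "dr": [0, 0, 0]},
    {"hand": 0, "linear": [0, 0.008, 0], "dr": [0, 0, 0]},
  ],
)

```text
time: 10.15
tool_pos: [0.5433, -0.1894, 0.2034]
orientation: [0.614, 0.789, 0.0, -0.0]
wrist_force: [0.1, 0.5, -2.6]
width: 0.0131
gripper_force: 50.2
```

```bash
python3 - <<'E'
from h import *
st(); plan([at(-.08,.2035)])
E
```

```text
t 10.15 u -89.0 v -2.9 z 203.4 mm Fu 0.26 Fv 0.46 Fz -2.60 torque uv [np.float64(0.006), np.float64(-0.051)] w 0.013135583540099362
[ 0.1  9.  -0.1] [ 0.   -0.01 -0.07]
```

apply_moves(
  moves=[
    {"hand": 0, "linear": [0.001, 0, 0], "dr": [0, 0, 0]},
    {"hand": 0, "linear": [0.002, 0, 0], "dr": [0, 0, 0]},
    {"hand": 0, "linear": [0.0025, 0, 0], "dr": [0, 0, 0]},
    {"hand": 0, "linear": [0.0025, 0, 0], "dr": [0, 0, 0]},
  ],
)

```text
time: 10.65
tool_pos: [0.5426, -0.1873, 0.2034]
orientation: [0.614, 0.789, -0.0, 0.0]
wrist_force: [-0.2, -0.7, -3.3]
width: 0.0137
gripper_force: 50.2
```

```bash
python3 - <<'E'
from h import *
st()
E
```

```text
t 10.65 u -89.2 v -0.7 z 203.4 mm Fu -0.40 Fv -0.66 Fz -3.34 torque uv [np.float64(-0.156), np.float64(-0.027)] w 0.013661436433541091
```

apply_moves(
  moves=[
    {"hand": 0, "linear": [-0.001, 0, 0], "dr": [0, 0, 0]},
    {"hand": 0, "linear": [-0.003, 0, 0], "dr": [0, 0, 0]},
    {"hand": 0, "linear": [-0.005, 0, 0], "dr": [0, 0, 0]},
    {"hand": 0, "linear": [-0.006, 0, 0], "dr": [0, 0, 0]},
    {"hand": 0, "linear": [-0.006, 0, 0], "dr": [0, 0, 0]},
  ],
)

```text
time: 11.28
tool_pos: [0.5441, -0.1929, 0.2034]
orientation: [0.614, 0.789, 0.0, -0.0]
wrist_force: [0.2, 0.1, -2.8]
width: 0.0134
gripper_force: 50.2
```

```bash
python3 - <<'E'
from h import *
st()
E
```

```text
t 11.28 u -89.1 v -6.5 z 203.4 mm Fu 0.25 Fv 0.00 Fz -2.79 torque uv [np.float64(-0.012), np.float64(-0.03)] w 0.013371937538490947
```

apply_moves(
  moves=[
    {"hand": 0, "linear": [0.0015, 0, 0], "dr": [0, 0, 0]},
    {"hand": 0, "linear": [0.0023, 0.002, 0], "dr": [0, 0, 0]},
    {"hand": 0, "linear": [0.0023, 0.005, 0], "dr": [0, 0, 0]},
    {"hand": 0, "linear": [0.0023, 0.008, 0], "dr": [0, 0, 0]},
    {"hand": 0, "linear": [0.0023, 0.011, 0], "dr": [0, 0, 0]},
    {"hand": 0, "linear": [0.0023, 0.013, 0], "dr": [0, 0, 0]},
    {"hand": 0, "linear": [0.0023, 0.014, 0], "dr": [0, 0, 0]},
    {"hand": 0, "linear": [0.0023, 0.014, 0], "dr": [0, 0, 0]},
  ],
)

```text
time: 12.28
tool_pos: [0.5571, -0.1872, 0.2034]
orientation: [0.614, 0.789, -0.0, -0.0]
wrist_force: [-0.4, 0.4, -2.1]
width: 0.0135
gripper_force: 50.2
```

```bash
python3 - <<'E'
from h import *
st()
E
```

```text
t 12.28 u -75.1 v -4.2 z 203.4 mm Fu -0.30 Fv 0.54 Fz -2.14 torque uv [np.float64(0.041), np.float64(0.074)] w 0.013475153954007795
```

apply_moves(
  moves=[
    {"hand": 0, "linear": [0, 0.001, 0], "dr": [0, 0, 0]},
    {"hand": 0, "linear": [0, 0.003, 0], "dr": [0, 0, 0]},
    {"hand": 0, "linear": [0, 0.005, 0], "dr": [0, 0, 0]},
    {"hand": 0, "linear": [0, 0.007, 0], "dr": [0, 0, 0]},
    {"hand": 0, "linear": [0, 0.009, 0], "dr": [0, 0, 0]},
    {"hand": 0, "linear": [0, 0.011, 0], "dr": [0, 0, 0]},
    {"hand": 0, "linear": [0, 0.012, 0], "dr": [0, 0, 0]},
    {"hand": 0, "linear": [0, 0.012, 0], "dr": [0, 0, 0]},
  ],
)

```text
time: 13.28
tool_pos: [0.5689, -0.1842, 0.2034]
orientation: [0.614, 0.789, 0.0, 0.0]
wrist_force: [-0.4, -0.5, -3.3]
width: 0.0137
gripper_force: 50.1
```

```bash
python3 - <<'E'
from h import *
st()
E
```

```text
t 13.28 u -63.0 v -4.2 z 203.4 mm Fu -0.53 Fv -0.42 Fz -3.25 torque uv [np.float64(-0.077), np.float64(0.058)] w 0.013678634424694849
```

apply_moves(
  moves=[
    {"hand": 0, "linear": [0, 0.001, 0], "dr": [0, 0, 0]},
    {"hand": 0, "linear": [0, 0.002, 0], "dr": [0, 0, 0]},
    {"hand": 0, "linear": [0, 0.003, 0], "dr": [0, 0, 0]},
    {"hand": 0, "linear": [0, 0.004, 0], "dr": [0, 0, 0]},
    {"hand": 0, "linear": [0, 0.004, 0], "dr": [0, 0, 0]},
  ],
)

```text
time: 13.9
tool_pos: [0.5728, -0.1832, 0.2034]
orientation: [0.614, 0.789, 0.0, 0.0]
wrist_force: [-0.0, -0.2, -3.2]
width: 0.0136
gripper_force: 50.1
```

```bash
cat >> h.py <<'E'
def avg(k=4):
    L=[]
    for _ in range(k): grab_frame("side"); o=get_obs(); L.append(np.r_[o["wrist_force"],o["wrist_torque"]])
    m=np.mean(L,0); st(); print("AVG Fu %.2f Fv %.2f Fz %.2f Tu %.3f Tv %.3f"%(m[:2]@d1,m[:2]@n1,m[2],m[3:5]@d1,m[3:5]@n1))
E
python3 - <<'E'
from h import *
avg()
E
```

```text
t 14.1 u -59.0 v -4.2 z 203.4 mm Fu -0.17 Fv 0.09 Fz -3.31 torque uv [np.float64(0.014), np.float64(0.056)] w 0.01330602292610395
AVG Fu 0.00 Fv 0.77 Fz -3.20 Tu 0.006 Tv 0.061
```

apply_moves(
  moves=[
    {"hand": 0, "linear": [0, 0.001, 0], "dr": [0, 0, 0]},
    {"hand": 0, "linear": [0, 0.002, 0], "dr": [0, 0, 0]},
    {"hand": 0, "linear": [0, 0.003, 0], "dr": [0, 0, 0]},
    {"hand": 0, "linear": [0, 0.004, 0], "dr": [0, 0, 0]},
    {"hand": 0, "linear": [0, 0.004, 0], "dr": [0, 0, 0]},
  ],
)

```text
time: 14.72
tool_pos: [0.5767, -0.1821, 0.2034]
orientation: [0.614, 0.789, 0.0, 0.0]
wrist_force: [-0.5, 0.4, -3.3]
width: 0.0133
gripper_force: 50.1
```

```bash
python3 - <<'E'
from h import *
avg()
E
```

```text
t 14.93 u -55.0 v -4.2 z 203.5 mm Fu -0.12 Fv -0.54 Fz -3.81 torque uv [np.float64(0.01), np.float64(-0.044)] w 0.01301365432785243
AVG Fu -0.14 Fv -0.33 Fz -3.94 Tu -0.036 Tv -0.015
```

apply_moves(
  moves=[
    {"hand": 0, "linear": [0, 0.001, 0], "dr": [0, 0, 0]},
    {"hand": 0, "linear": [0, 0.002, 0], "dr": [0, 0, 0]},
    {"hand": 0, "linear": [0, 0.003, 0], "dr": [0, 0, 0]},
    {"hand": 0, "linear": [0, 0.003, 0], "dr": [0, 0, 0]},
  ],
)

```text
time: 15.42
tool_pos: [0.5784, -0.1818, 0.2032]
orientation: [0.614, 0.789, -0.001, -0.001]
wrist_force: [-3.7, -0.3, -1.9]
width: 0.0132
gripper_force: 50.4
```

```bash
python3 - <<'E'
from h import *
avg()
E
```

```text
t 15.62 u -53.0 v -4.2 z 203.2 mm Fu -3.97 Fv 0.33 Fz -1.48 torque uv [np.float64(0.14), np.float64(1.063)] w 0.013530767761067973
AVG Fu -4.25 Fv 0.72 Fz -1.89 Tu 0.112 Tv 1.001
```

apply_moves(
  moves=[
    {"hand": 0, "linear": [0, 0, 0.001], "dr": [0, 0, 0]},
    {"hand": 0, "linear": [0, 0, 0.002], "dr": [0, 0, 0]},
    {"hand": 0, "linear": [0, 0, 0.003], "dr": [0, 0, 0]},
    {"hand": 0, "linear": [0, 0, 0.004], "dr": [0, 0, 0]},
    {"hand": 0, "linear": [0, 0, 0.0045], "dr": [0, 0, 0]},
    {"hand": 0, "linear": [0, 0, 0.0045], "dr": [0, 0, 0]},
  ],
)

```text
time: 16.38
tool_pos: [0.5789, -0.1819, 0.1989]
orientation: [0.614, 0.789, -0.001, -0.0]
wrist_force: [-5.3, -0.9, -0.9]
width: 0.0135
gripper_force: 50.6
```

```bash
python3 - <<'E'
from h import *
avg()
E
```

```text
t 16.57 u -52.7 v -4.5 z 198.8 mm Fu -4.92 Fv -0.25 Fz -0.34 torque uv [np.float64(0.032), np.float64(1.255)] w 0.013214035878991288
AVG Fu -5.06 Fv 0.29 Fz -0.58 Tu 0.066 Tv 1.245
```

apply_moves(
  moves=[
    {"hand": 0, "linear": [0, 0.0007, 0], "dr": [0, 0, 0]},
    {"hand": 0, "linear": [0, 0.0014, 0], "dr": [0, 0, 0]},
    {"hand": 0, "linear": [0, 0.002, 0], "dr": [0, 0, 0]},
    {"hand": 0, "linear": [0, 0.0025, 0], "dr": [0, 0, 0]},
    {"hand": 0, "linear": [0, 0.0025, 0], "dr": [0, 0, 0]},
  ],
)

```text
time: 17.2
tool_pos: [0.5799, -0.1816, 0.1988]
orientation: [0.614, 0.789, -0.002, -0.002]
wrist_force: [-7.8, -1.4, 2.3]
width: 0.0135
gripper_force: 50.9
```

```bash
python3 - <<'E'
from h import *
avg()
s=grab_frame("side")
cv2.imwrite("pics/side_press.png",cv2.resize(s["image"][125:185,210:275],None,fx=9,fy=9,interpolation=cv2.INTER_CUBIC)[:,:,::-1])
E
```

```text
t 17.4 u -51.7 v -4.5 z 198.8 mm Fu -7.96 Fv 1.46 Fz 1.74 torque uv [np.float64(0.125), np.float64(1.801)] w 0.013381708155133246
AVG Fu -7.91 Fv 0.83 Fz 1.42 Tu 0.148 Tv 1.858
```

apply_moves(
  moves=[
    {"hand": 0, "linear": [0, 0.0007, -0.0003], "dr": [0, 0, 0]},
    {"hand": 0, "linear": [0, 0.0014, -0.0005], "dr": [0, 0, 0]},
    {"hand": 0, "linear": [0, 0.002, -0.0005], "dr": [0, 0, 0]},
    {"hand": 0, "linear": [0, 0.0025, -0.0005], "dr": [0, 0, 0]},
    {"hand": 0, "linear": [0, 0.0025, -0.0005], "dr": [0, 0, 0]},
  ],
)

```text
time: 18.08
tool_pos: [0.5808, -0.1815, 0.1988]
orientation: [0.614, 0.789, -0.003, -0.003]
wrist_force: [-9.3, -2.0, 2.3]
width: 0.0135
gripper_force: 51.0
```

```bash
python3 - <<'E'
from h import *
avg()
s=grab_frame("side")
cv2.imwrite("pics/side_press2.png",cv2.resize(s["image"][125:185,210:275],None,fx=9,fy=9,interpolation=cv2.INTER_CUBIC)[:,:,::-1])
E
```

```text
t 18.27 u -50.8 v -4.5 z 198.9 mm Fu -9.51 Fv 1.42 Fz 2.18 torque uv [np.float64(0.213), np.float64(2.349)] w 0.0131631710353379
AVG Fu -9.59 Fv 0.99 Fz 2.20 Tu 0.228 Tv 2.359
```

View pics/side_press2.png

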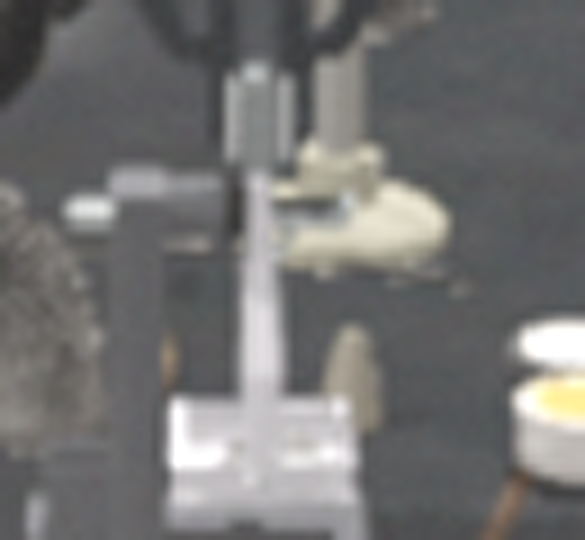

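```bash
python3 - <<'E'
import cv2
from h import *
a=cv2.imread("pics/side0.png",0);b=cv2.cvtColor(grab_frame("side")["image"],cv2.COLOR_RGB2GRAY)
print(a[146:160,238:252]);print(b[146:160,238:252])
E
```

```text
[[ 94 178 201 205 192 166 152 150 146 150 187 176 149 163]
 [ 69  99 109 108 107  96  91  87  99 147 205 196 170 184]
 [ 77 110 117 120 124 124 111 101 123 162 182 200 207 215]
 [102 143 153 155 161 162 147 147 154 163 180 213 224 226]
 [148 177 184 185 191 191 168 159 178 188 202 215 220 222]
 [179 202 209 213 216 215 175 147 192 207 209 212 213 213]
 [152 168 181 193 199 196 159 140 175 188 186 188 193 196]
 [103 114 134 156 169 166 147 142 153 151 146 150 156 160]
 [ 96  96  93 121 140 141 148 166 153 124 110 107 111 119]
 [ 90  89  87  92  94 101 149 182 157 109  97  86  83  85]
 [ 89  89  90  88  88  95 141 158 125  92  89  88  85  86]
 [ 89  89  90  89  89  88 104 113 101  88  87  89  89  88]
 [ 85  87  87  87  90  88  89  88  90  89  89  89  91  88]
 [ 86  89  85  88  89  87  89  88  89  87  87  87  88  89]]
[[184 184 193 202 192 167 153 152 149 154 179 169 150 164]
 [181 177 135 112 107  99  97  92 101 133 190 189 169 185]
 [183 181 146 122 122 123 110 103 120 144 172 201 209 218]
 [181 187 168 153 160 166 153 147 156 163 181 213 226 228]
 [186 188 181 159 165 189 194 191 189 190 204 215 222 223]
 [186 185 189 170 177 208 214 213 210 210 211 212 213 215]
 [185 185 176 167 187 197 195 191 190 189 187 190 196 197]
 [188 190 183 169 170 167 163 164 162 154 147 150 158 163]
 [192 192 162 137 142 142 139 154 146 125 114 108 112 120]
 [195 194 155 104  95  92 100 137 136 110  96  91  82  85]
 [194 192 158 108  90  91  89  95  95  91  90  88  90  87]
 [200 194 165 116  91  91  88  90  88  90  89  92  88  90]
 [209 204 176 123  89  89  90  91  89  90  91  91  91  91]
 [217 217 187 125  88  90  90  90  90  88  88  89  89  89]]
```

apply_moves(
  moves=[
    {"hand": 0, "linear": [0, 0.0007, 0.0003], "dr": [0, 0, 0]},
    {"hand": 0, "linear": [0, 0.0014, 0.0005], "dr": [0, 0, 0]},
    {"hand": 0, "linear": [0, 0.002, 0.0007], "dr": [0, 0, 0]},
    {"hand": 0, "linear": [0, 0.0025, 0.0007], "dr": [0, 0, 0]},
    {"hand": 0, "linear": [0, 0.0025, 0.0007], "dr": [0, 0, 0]},
  ],
)

```text
time: 19.0
tool_pos: [0.5818, -0.1813, 0.1985]
orientation: [0.615, 0.789, -0.005, -0.004]
wrist_force: [-13.3, -2.0, 6.2]
width: 0.0136
gripper_force: 51.6
```

```bash
cat >> h.py <<'E'
def flap():
    b=cv2.cvtColor(grab_frame("side")["image"],cv2.COLOR_RGB2GRAY); print(b[148:158,238:250]); print("flap down" if b[155:157,244:247].mean()>125 else "flap up")
E
python3 - <<'E'
from h import *
avg(); flap()
E
```

```text
t 19.2 u -49.7 v -4.5 z 198.5 mm Fu -13.46 Fv 2.16 Fz 6.37 torque uv [np.float64(0.35), np.float64(3.127)] w 0.013631128299972218
AVG Fu -13.21 Fv 1.46 Fz 6.05 Tu 0.372 Tv 3.121
[[188 168 132 118 123 121 112 105 119 142 173 202]
 [188 179 161 154 160 160 150 146 155 164 181 214]
 [191 177 177 185 192 193 171 162 181 191 204 217]
 [191 173 194 214 218 217 180 153 194 210 210 213]
 [192 169 175 194 201 198 168 148 177 188 188 190]
 [189 168 142 156 171 167 153 143 153 153 149 150]
 [191 179 132 121 140 143 148 150 143 124 111 110]
 [196 193 148  96  95 104 144 166 145 111  98  89]
 [198 192 147  93  87  94 134 149 121  92  87  90]
 [199 193 154 100  90  88 103 113 101  91  89  89]]
flap down
```

apply_moves(
  moves=[
    {"hand": 0, "linear": [0, -0.002, 0], "dr": [0, 0, 0]},
    {"hand": 0, "linear": [0, -0.004, -0.0003], "dr": [0, 0, 0]},
    {"hand": 0, "linear": [0, -0.007, -0.0007], "dr": [0, 0, 0]},
    {"hand": 0, "linear": [0, -0.01, -0.0007], "dr": [0, 0, 0]},
    {"hand": 0, "linear": [0, -0.013, -0.0007], "dr": [0, 0, 0]},
    {"hand": 0, "linear": [0, -0.016, -0.0007], "dr": [0, 0, 0]},
    {"hand": 0, "linear": [0, -0.018, -0.0007], "dr": [0, 0, 0]},
    {"hand": 0, "linear": [0, -0.018, -0.0007], "dr": [0, 0, 0]},
  ],
)

```text
time: 20.25
tool_pos: [0.5695, -0.184, 0.1996]
orientation: [0.614, 0.789, 0.0, 0.0]
wrist_force: [0.0, -0.6, -3.2]
width: 0.0134
gripper_force: 50.2
```

```bash
python3 - <<'E'
from h import *
avg(); flap()
E
```

```text
t 20.45 u -62.4 v -4.2 z 199.5 mm Fu -0.10 Fv 0.27 Fz -2.48 torque uv [np.float64(-0.009), np.float64(-0.044)] w 0.013369021883398205
AVG Fu 0.16 Fv -0.35 Fz -2.85 Tu -0.010 Tv -0.006
[[ 76 115 161 187 181 144 112 101 119 162 181 202]
 [102 146 180 192 190 172 150 147 154 163 180 214]
 [149 179 190 194 187 189 170 160 181 190 204 216]
 [182 202 192 191 176 199 178 152 194 210 211 213]
 [155 169 178 190 171 182 166 148 177 189 187 190]
 [102 119 164 190 169 159 152 144 153 153 149 149]
 [ 98 121 177 194 178 152 147 152 144 125 111 107]
 [ 93 143 195 200 192 148 143 165 145 110  98  89]
 [ 95 158 194 200 191 146 133 149 120  91  91  89]
 [ 98 165 198 202 193 149 106 113 100  88  89  90]]
flap down
```

apply_moves(
  moves=[
    {"hand": 0, "linear": [0, -0.0015, 0], "dr": [0, 0, 0]},
    {"hand": 0, "linear": [0, -0.003, 0], "dr": [0, 0, 0]},
    {"hand": 0, "linear": [0, -0.0045, 0], "dr": [0, 0, 0]},
    {"hand": 0, "linear": [0, -0.006, 0], "dr": [0, 0, 0]},
    {"hand": 0, "linear": [0, -0.006, 0], "dr": [0, 0, 0]},
  ],
)

```text
time: 21.12
tool_pos: [0.5635, -0.1856, 0.1995]
orientation: [0.614, 0.789, 0.0, 0.0]
wrist_force: [-0.1, -0.4, -3.0]
width: 0.0137
gripper_force: 50.2
```

```bash
python3 - <<'E'
from h import *
avg()
E
```

```text
t 21.32 u -68.5 v -4.2 z 199.5 mm Fu 0.26 Fv 0.39 Fz -3.20 torque uv [np.float64(-0.041), np.float64(-0.072)] w 0.01309399133137414
AVG Fu 0.31 Fv 0.24 Fz -3.14 Tu -0.032 Tv -0.070
```

apply_moves(
  moves=[
    {"hand": 0, "linear": [0, -0.0005, 0], "dr": [0, 0, 0]},
    {"hand": 0, "linear": [0, -0.001, 0], "dr": [0, 0, 0]},
    {"hand": 0, "linear": [0, -0.0015, 0], "dr": [0, 0, 0]},
    {"hand": 0, "linear": [0, -0.0015, 0], "dr": [0, 0, 0]},
  ],
)

```text
time: 21.82
tool_pos: [0.563, -0.1857, 0.1996]
orientation: [0.614, 0.789, 0.001, 0.001]
wrist_force: [3.9, 1.2, -5.2]
width: 0.0137
gripper_force: 50.0
```

```bash
python3 - <<'E'
from h import *
avg()
E
```

```text
t 22.02 u -69.1 v -4.2 z 199.7 mm Fu 4.75 Fv -0.70 Fz -4.68 torque uv [np.float64(-0.188), np.float64(-1.297)] w 0.013236643155262776
AVG Fu 4.47 Fv -0.58 Fz -5.15 Tu -0.178 Tv -1.205
```

apply_moves(
  moves=[
    {"hand": 0, "linear": [0, 0.0008, 0], "dr": [0, 0, 0]},
    {"hand": 0, "linear": [0, 0.0016, 0], "dr": [0, 0, 0]},
    {"hand": 0, "linear": [0, 0.0025, 0.0005], "dr": [0, 0, 0]},
    {"hand": 0, "linear": [0, 0.0025, 0.001], "dr": [0, 0, 0]},
    {"hand": 0, "linear": [0, 0.0025, 0.0014], "dr": [0, 0, 0]},
    {"hand": 0, "linear": [0, 0.0025, 0.0014], "dr": [0, 0, 0]},
  ],
)

```text
time: 22.78
tool_pos: [0.5636, -0.1855, 0.1981]
orientation: [0.614, 0.789, -0.001, -0.001]
wrist_force: [-0.2, 1.1, 1.4]
width: 0.0136
gripper_force: 50.8
```

```bash
python3 - <<'E'
from h import *
avg()
E
```

```text
t 22.98 u -68.4 v -4.2 z 198.0 mm Fu -1.34 Fv 0.84 Fz 0.89 torque uv [np.float64(0.083), np.float64(0.366)] w 0.013814653527501943
AVG Fu -1.27 Fv 0.53 Fz 0.85 Tu 0.076 Tv 0.243
```

apply_moves(
  moves=[
    {"hand": 0, "linear": [0, -0.0003, -0.0003], "dr": [0, 0, 0]},
    {"hand": 0.17, "linear": [0, -0.0003, -0.0003], "dr": [0, 0, 0]},
    {"hand": 0.2, "linear": [0, -0.0003, -0.0003], "dr": [0, 0, 0]},
    {"hand": 0.25, "linear": [0, -0.0003, -0.0003], "dr": [0, 0, 0]},
    {"hand": 0.35, "linear": [0, -0.0003, -0.0003], "dr": [0, 0, 0]},
    {"hand": 0.5, "linear": [0, -0.0003, -0.0003], "dr": [0, 0, 0]},
    {"hand": 0.6, "linear": [0, -0.0003, -0.0003], "dr": [0, 0, 0]},
    {"hand": 0.6, "linear": [0, -0.0003, -0.0003], "dr": [0, 0, 0]},
  ],
  squeeze=20,
)

```text
time: 23.98
tool_pos: [0.5641, -0.1854, 0.1983]
orientation: [0.614, 0.789, 0.0, -0.0]
wrist_force: [-0.5, 0.1, -0.3]
width: 0.0511
gripper_force: 0.0
```

apply_moves(
  moves=[
    {"hand": 0.6, "linear": [0, 0, -0.005], "dr": [0, 0, 0]},
    {"hand": 0.6, "linear": [0, 0, -0.015], "dr": [0, 0, 0]},
    {"hand": 0.6, "linear": [0, 0, -0.03], "dr": [0, 0, 0]},
    {"hand": 0.6, "linear": [0, 0, -0.055], "dr": [0, 0, 0]},
    {"hand": 0.6, "linear": [0, 0, -0.08], "dr": [0, 0, 0]},
    {"hand": 0.6, "linear": [0, 0, -0.105], "dr": [0, 0, 0]},
    {"hand": 0.6, "linear": [0, 0, -0.12], "dr": [0, 0, 0]},
    {"hand": 0.6, "linear": [0, 0, -0.12], "dr": [0, 0, 0]},
  ],
)

```text
time: 24.98
tool_pos: [0.5647, -0.1853, 0.3199]
orientation: [0.614, 0.789, 0.001, 0.001]
wrist_force: [0.7, -0.1, -0.1]
width: 0.051
gripper_force: 0.0
```

```bash
python3 - <<'E'
from h import *
avg(2); flap()
s=grab_frame("side");t=grab_frame("top")
a=cv2.resize(s["image"][115:200,205:285],None,fx=6,fy=6,interpolation=cv2.INTER_CUBIC)
b=cv2.resize(t["image"][125:205,295:345],None,fx=6,fy=6,interpolation=cv2.INTER_CUBIC)
im=np.zeros((510,790,3),np.uint8); im[:,:480]=a; im[:480,485:785]=b
cv2.imwrite("pics/end.png",im[:,:,::-1])
E
```

```text
t 25.07 u -68.4 v -4.1 z 317.7 mm Fu 0.06 Fv -0.38 Fz -0.40 torque uv [np.float64(0.034), np.float64(-0.017)] w 0.050975134545469286
AVG Fu -0.27 Fv 0.09 Fz -0.01 Tu 0.034 Tv -0.019
[[ 79 110 118 128 184 195 158 112 114 137 172 202]
 [105 145 154 160 194 198 167 147 154 161 179 213]
 [148 179 185 187 200 200 177 163 181 190 203 216]
 [181 204 210 213 210 200 172 154 194 209 211 213]
 [154 170 183 195 203 199 164 143 176 189 188 190]
 [103 114 132 160 192 198 167 143 153 154 147 150]
 [ 98  96  99 152 188 199 173 163 150 124 112 106]
 [ 88  90 112 169 193 198 179 177 153 112  97  86]
 [ 87  90 132 176 192 197 196 172 124  93  89  90]
 [ 88  92 133 189 198 199 205 168 106  89  90  91]]
flap down
```

View pics/end.png

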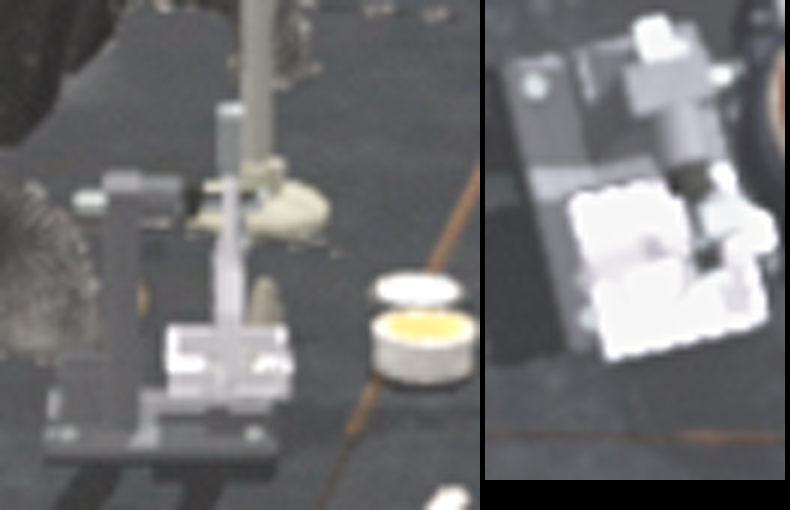

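apply_moves(
  moves=[
    {"hand": 0.6, "linear": [0, 0, 0], "dr": [0, 0, 0]},
    {"hand": 0.6, "linear": [0, 0, 0], "dr": [0, 0, 0]},
    {"hand": 0.6, "linear": [0, 0, 0], "dr": [0, 0, 0]},
    {"hand": 0.6, "linear": [0, 0, 0], "dr": [0, 0, 0]},
    {"hand": 0.6, "linear": [0, 0, 0], "dr": [0, 0, 0]},
    {"hand": 0.6, "linear": [0, 0, 0], "dr": [0, 0, 0]},
  ],
)

```text
time: 25.98
tool_pos: [0.5641, -0.1854, 0.3183]
orientation: [0.614, 0.789, 0.0, -0.0]
wrist_force: [-0.1, 0.5, 0.4]
width: 0.0511
gripper_force: 0.0
```

```bash
python3 - <<'E'
from h import *
f=[grab_frame("side")["image"][130:200,205:285].astype(int) for _ in range(5)]
D=[np.abs(f[i]-f[0]).mean().round(2) for i in range(1,5)]; print(D,[np.abs(f[i]-f[0]).max() for i in range(1,5)])
if max(D)<3: print(sign_off())
E
```

```text
[np.float64(1.43), np.float64(1.4), np.float64(1.14), np.float64(1.49)] [np.int64(46), np.int64(47), np.int64(14), np.int64(45)]
the job is handed in; nothing more can be done
None
```

The carrier hangs on the peg behind the shut flap, which held a tug of about 4.5 N; the gripper is clear of it and I handed the job in at about 26 s (pushing in peaked at about 13 N; I did not check the watch case up close at the end).

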